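# Load a plate under a sprung hold-down arm

### The job

Clamp the flat steel plate in the drilling jig. Push the wooden wedge under the roller at the end of the sprung arm until its flat top holds the arm up by itself, then, with the arm propped, slide the plate along the bed (do not lift it off) beneath the pad until it is fully home against the end stop. Finally draw the wedge out so that the arm clamps the plate, and leave the wedge flat on its base on the bench top, off the jig, without disturbing the other things on the bench.

Things in the scene. Friction and masses are not known exactly. Their poses are not given: they have to be found in the camera images.
- jig: Drilling jig fixed to the bench: dark steel bed spanning its x -200..+120, y -180..+160 mm, top at z = 12, with a sprung arm across it. Origin on the bench top right below the pad; x = direction in which plate and wedge both go in (away from the robot), y left, z up. The plate's channel runs along x on y = 0; the wedge's path is the free strip of bed along y = -120, beneath the roller.
- mouth (a point): Centre of the channel's mouth, at bed level, jig (-66, 0). Two steel guides 10 mm high: inner faces at jig y = +-33, straight from x = -30 to +55; before that flared, opening to y = +-49 (outer +-56) at x = -66.
- stop (a point): Centre of the foot of the end stop's face, at bed level, jig (+50, 0). The stop is a steel bar 86 mm wide, 16 mm high, closing the channel.
- hinge (a point): Centre of the arm's hinge (axis along jig x), jig (0, +130), 48 mm above the bench, in a grey bracket. The steel arm, 34 mm wide, 10 mm thick, runs from there over x = 0 to the roller end at jig y = -148; its top is 53 mm above the bench when shut, about 85 mm at most when propped.
- clamp (a joint): Lift angle of the sprung arm, rad. 0 = shut (pad 2 mm over the bed); grows as the roller end rises, to 0.6. About 0.11 with the wedge's flat top under the roller (pad then about 16 mm over the bed), about 0.06 when clamped on the plate. Spring plus weight press the roller down with about 8 N shut, 10 N at 0.11; let go, it falls shut.
- roller: Free-turning steel roller at the arm's end, 22 mm diameter, 46 mm long, axis along jig y. Origin at its centre: jig (0, -120) mm, 36 mm above the bench when the arm is shut, so 13 mm are free between bed and roller.
- pad: Black rubber pad on a short steel stem under the arm, 24 x 24 mm, 16 mm high; it tilts slightly to sit flat on the plate. Origin on its swivel, 22 mm above its underside, at jig (0, 0); 36 mm above the bench when the arm is shut.
- plate: Loose flat steel plate, 110 (x) x 60 (y) x 10 mm, with two bolt holes marked, about 0.5 kg, lying on the jig's bed in front of the channel. Origin: centre of its underside. Home: its leading (+x) end touches the end stop, origin at jig x = -5, y = 0.
- wedge: Loose hardwood wedge on the bench to the right of the jig, 150 (x) x 40 (y) x 40 mm high, about 0.16 kg. Origin: on its underside, at mid length; z up. Thin end at x = +75 (10 mm high), rising in a straight slope to 40 mm at x = -5, then a flat top 70 mm long to the square rear end at x = -75. It can be gripped across its 40 mm width near the rear end.
- oil_can: Bystander: round can, 68 mm diameter, 160 mm high, origin under its centre. Leave alone.
- spanner: Bystander: spanner 200 mm long lying on the bench on the left. Leave alone.
- bolt_bin: Bystander: open grey plastic bin 120 x 90 x 50 mm, on the left. Leave alone.
There are look-alikes about, which are no part of the job. Of the things shaped like the wedge, the dark wooden one is meant.

How it is judged:
By the outcome, as a careful person would: the job done as asked, in the order asked, and still so for the second after the job is handed in, with the robot touching nothing.
It also fails if it takes over 72 s, if anything falls off the work surface, if the arm or the gripper's body presses on something with over 40 N, if the wrist force passes 120 N, or if a joint passes its speed limit or range.

### The arm

A 7-joint arm with a two-finger parallel gripper is mounted at the origin on the work surface. World frame = base frame: x ahead of the robot, y to its left, z up, the work surface at z = 0. Lengths are in m, angles in rad, forces in N, time in s.
With the tool pointing down it reaches from about 0.4 to 0.85 m from the base axis. Payload 4.5 kg.
Tool frame: the origin (TCP) lies at the very end of the fingers, on their centre line; the grasp point (between the pads) lies 19 mm behind it; z points along the fingers, y is the line along which they close (so a half turn about z gives the same grasp; the last joint's range is limited). The gripper opens to 88 mm and grips with 3 to 60 N. Pads are 18 mm wide; open, the fingers measure 123 mm over their backs; the gripper's body (75 mm by 187 mm) begins 45 mm behind the grasp point.
Start: joints at [1.372, 0.689, -0.195, 1.565, 0.157, 0.902, -0.215], TCP at [0.144, -0.608, 0.239] pointing down, gripper open.
Joint ranges: [-3.01, 3.01], [-0.46, 2.08], [-1.47, 1.51], [0.13, 2.56], [-1, 4.14], [0.04, 2.09], [-2.66, 2.66]. Speed limits (rad/s): [2.57, 2.57, 3.14, 3.14, 3.14, 3.14, 3.14].

### API

Orientations are given as a unit quaternion [x, y, z, w].
In Python, from plant import r, eyes, nets gives the robot as it stands.
- The arm moves only by the shell command python3 -m pendant 'ROWS' [FORCE]. ROWS is JSON, a list of rows, each an object of numbers: "claw": the opening, from 0 (shut) to 1 (fully open); "dx", "dy", "dz": the shift along the world's x, y, z in mm; "twist": the turn about the world's z in rad. In form: [{"claw": .., "dx": .., "dy": .., "dz": .., "twist": ..}, ...]. A call has 1 to 8 rows; each row is the pose to reach, as a shift and turn from the pose commanded when the call began; what a row does not reach only later rows make up. A row lasts 1/10 s, in which the tool goes at most 50 mm and 8.59 degrees, less where a joint would pass 70% of its speed; a pose out of reach is approached as far as the arm can. A call with a gripper value outside its range is refused whole. The fingers move at their own pace and stop on an object; FORCE is the grip in N (left out, the last holds). Time passes only in rows, so rows that repeat a pose let the fingers close. It gives the time, the measured TCP pose, the force, the opening and the grip force at its end, in the units of the state.
- r.get_state(): the state, without advancing time (a new reading comes with each control period).
- eyes.snapshot(name): name is "side" or "top" or "wrist"; returns (picture, depth): 400x640x3 uint8, blue, green, red; 400x640 float32, m along the optical axis (not along the pixel's ray), 0 where there is no reading.
- eyes.camera_info(name): a dict with "K" (3x3 intrinsics, pixels), "D" ([k1, k2, p1, p2, k3] as OpenCV has them; the pictures are not rectified), "world_to_cam" (4x4, takes a point from world to camera coordinates); the wrist camera has in their place "T_tool_cam" (4x4, takes a point from camera to tool coordinates, whose origin is the TCP and whose axes are the flange's). Camera axes: x right, y down, z forward; pixel columns grow to the right and rows downward; lengths in m; the calibration is good to about 2 mm. A picture is of the moment at which its call begins: read the wrist's pose just before it. camera_info takes no time and is no camera call.
- r.finish_job(): hands the job in; it is judged then, once.
Trained networks look in the newest picture that a camera, given by its name, has taken for a name from the list of things; names that differ only in an ending like _2 or _b are one class to them, and where a whole thing is asked for, a point or a joint stands for the part that bears it (a point fixed in the world has none). Each returns a list of dicts, best first, with "confidence" (0 to 1); they miss things now and then, are a little off and sometimes report something else, mostly with a low value. They report only what shows in the picture. A call takes as long as a camera call. They do not tell look-alikes from the thing itself.
- nets.spot_in(camera, query): "box" ([left, top, width, height] as shares, 0 to 1, of the picture: columns of its width, rows of its height, round what is visible of it).
- nets.place_of(camera, query): "position" ([column, row] as shares, 0 to 1, of the picture: columns of its width, rows of its height: a listed point, or the origin of a listed thing).
The state is a dict: "clock": time; "q": joint angles; "qd": joint speeds; "joint_torque": joint torques, N m; "tool_pos": TCP position; "eef_rot": TCP orientation; "contact_force": force on the tool from outside, world axes, zero at the start; "moment": the same for the moment, N m; "opening": opening from 0.0 (shut) to 1.0 (fully open); "finger_force": force on a finger pad.
Only numpy, scipy, OpenCV 4.12 (cv2) and the standard library are available. Lean on these libraries where they do the work, as an engineer would, in place of code of your own. Each camera call takes 0.05 s, during which the arm holds its last target. There are 200 camera calls.

## Working session

There is one attempt and no reset: what is moved stays moved. The work goes in short steps, Python scripts to look and compute and a shell command to move; the robot and the scene stay as the last step left them, time stands still between calls to the robot, and variables do not carry over. Pictures are saved under pics/ and viewed, at most 12 in all, crops included, and the job is handed in when it is done.

```bash
ls; mkdir -p pics
cat > h.py <<'E'
import numpy as np, cv2
from plant import r, eyes, nets
from scipy.spatial.transform import Rotation as R
def cam(name):
    c=eyes.camera_info(name); K=np.array(c["K"],float); D=np.array(c["D"],float)
    if "world_to_cam" in c: T=np.linalg.inv(np.array(c["world_to_cam"]))
    else:
        s=r.get_state(); W=np.eye(4); W[:3,:3]=R.from_quat(s["eef_rot"]).as_matrix(); W[:3,3]=s["tool_pos"]
        T=W@np.array(c["T_tool_cam"])
    return K,D,T
def rays(C,px):
    K,D,T=C
    u=cv2.undistortPoints(np.array(px,float).reshape(-1,1,2),K,D).reshape(-1,2)
    return np.c_[u,np.ones(len(u))]
def at_z(C,px,z):
    d=rays(C,px)@C[2][:3,:3].T; o=C[2][:3,3]
    return o+d*((z-o[2])/d[:,2])[:,None]
def cloud(C,depth):
    h,w=depth.shape; g=np.stack(np.meshgrid(np.arange(w),np.arange(h)),-1).reshape(-1,2)
    P=rays(C,g)*depth.reshape(-1,1)
    return (P@C[2][:3,:3].T+C[2][:3,3]).reshape(h,w,3)
E
python3 - <<'E'
from h import *
s=r.get_state(); print(s["tool_pos"],s["eef_rot"],s["clock"],s["opening"],s["contact_force"])
C=cam("top"); p,d=eyes.snapshot("top"); cv2.imwrite("pics/top.png",p); np.savez("top.npz",p=p,d=d)
P=cloud(C,d)
for q in ["wedge","plate","mouth","stop","hinge","roller","jig","oil_can"]:
    for x in nets.place_of("top",q)[:4]:
        u=np.array(x["position"])*[640,400]; i=u.astype(int).clip(0,[639,399])
        print(q,round(x["confidence"],2),u.round(),P[i[1],i[0]].round(3))
p,d=eyes.snapshot("side"); cv2.imwrite("pics/side.png",p)
E
```

```text
pics
[ 0.14399665 -0.60752558  0.23790818] [ 9.93229563e-01  1.16164441e-01 -1.55160178e-04 -9.12930024e-04] 0.0 0.9989221876419719 [ 0.03105269  0.48324004 -0.62349704]
wedge 0.93 [427. 195.] [ 0.522 -0.35   0.04 ]
wedge 0.55 [471. 169.] [ 0.596 -0.496  0.034]
wedge 0.55 [410. 257.] [ 0.338 -0.29   0.037]
wedge 0.34 [172. 159.] [0.658 0.431 0.004]
plate 0.63 [290. 193.] [0.542 0.062 0.022]
plate 0.5 [173. 162.] [0.652 0.432 0.003]
mouth 0.91 [289. 172.] [0.609 0.065 0.009]
stop 0.75 [285. 135.] [0.722 0.074 0.026]
hinge 0.59 [240. 156.] [0.65  0.207 0.059]
hinge 0.29 [319. 146.] [ 0.679 -0.027  0.052]
roller 0.58 [320. 147.] [ 0.674 -0.03   0.058]
jig 0.72 [286. 151.] [0.663 0.073 0.052]
oil_can 0.94 [418. 143.] [ 0.658 -0.305  0.153]
```

View pics/top.png

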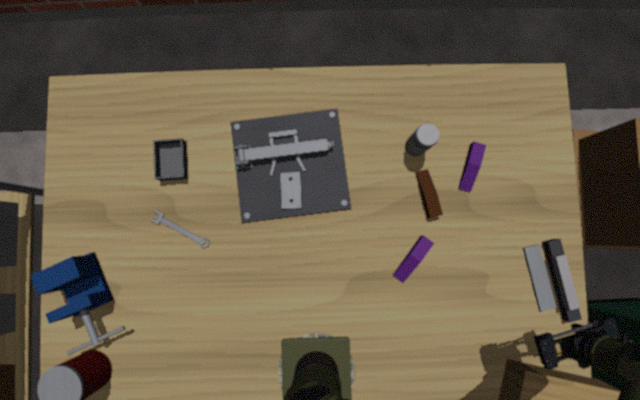

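View pics/side.png

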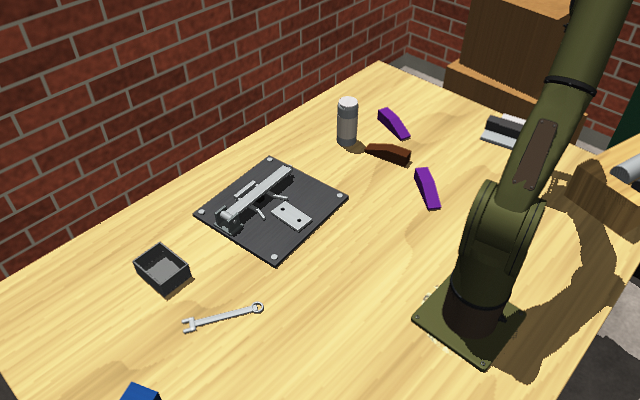

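Candidates shaped like the wedge are purple (472,167), purple (413,259) and dark brown wood (429,195). The brown one fits "dark wooden", so I'll confirm it in a crop and measure it along with the jig.

Run:
```python
from h import *
z=np.load("top.npz"); p,d=z["p"],z["d"]; C=cam("top"); P=cloud(C,d)
cv2.imwrite("pics/crop.png",np.hstack([cv2.resize(p[120:290,385:500],None,fx=3,fy=3,interpolation=2),cv2.resize(p[100:230,225:360],(530,510),interpolation=2)]))
hsv=cv2.cvtColor(p,cv2.COLOR_BGR2HSV)
# wedge: non-bench points above 6mm in box
def rect(m,zz=None):
    m=m.astype(np.uint8); n,l,st,_=cv2.connectedComponentsWithStats(m)
    k=1+np.argmax(st[1:,4]); ys,xs=np.where(l==k)
    if zz is None: Q=P[ys,xs]
    else: Q=at_z(C,np.c_[xs,ys],zz)
    rc=cv2.minAreaRect(Q[:,:2].astype(np.float32)*1000); return rc,cv2.boxPoints(rc).round(0).tolist(),len(Q),Q
roi=np.zeros(d.shape,bool); roi[160:230,405:450]=1
rc,b,n,Q=rect(roi&(P[...,2]>.007)&(P[...,2]<.06)); print("wedge",rc,b,n)
c=Q[:,:2]-Q[:,:2].mean(0); u,s,v=np.linalg.svd(c,full_matrices=False); print(v[0]); t=c@v[0]
for a in np.arange(-.08,.081,.02):
    k=abs(t-a)<.008
    if k.any(): print(round(a,2),np.percentile(Q[k,2],[50,90]).round(3))
roi[:]=0; roi[95:235,220:360]=1
g=p.max(2)
rc,b,n,_=rect(roi&(hsv[...,1]<70)&(g<130),.012); print("bed",rc,b,n)
roi[:]=0; roi[165:215,270:312]=1
rc,b,n,_=rect(roi&(g>130)&(hsv[...,1]<60),.022); print("plate",rc,b,n)
i=eyes.camera_info("wrist"); print(np.array(i["T_tool_cam"]).round(3).tolist())
```

```text
wedge ((529.2073974609375, -362.787841796875), (150.88954162597656, 53.57432174682617), 15.350954055786133) [[449.0, -357.0], [464.0, -409.0], [609.0, -369.0], [595.0, -317.0]] 750
[-0.98242377 -0.18666423]
-0.08 [0.012 0.016]
-0.06 [0.018 0.021]
-0.04 [0.025 0.029]
-0.02 [0.031 0.037]
0.0 [0.039 0.044]
0.02 [0.04  0.044]
0.04 [0.041 0.044]
0.06 [0.04  0.044]
bed ((628.8391723632812, 62.021636962890625), (320.40509033203125, 339.0382995605469), 5.906431198120117) [[452.0, 214.0], [487.0, -123.0], [806.0, -90.0], [771.0, 247.0]] 9313
plate ((548.8364868164062, 59.985206604003906), (107.5247573852539, 57.65880584716797), 1.2327162027359009) [[494.0, 88.0], [496.0, 30.0], [603.0, 32.0], [602.0, 90.0]] 594
[[0.0, -0.951, -0.309, 0.08], [1.0, 0.0, 0.0, -0.0], [-0.0, -0.309, 0.951, -0.145], [0.0, 0.0, 0.0, 1.0]]
```

View pics/crop.png

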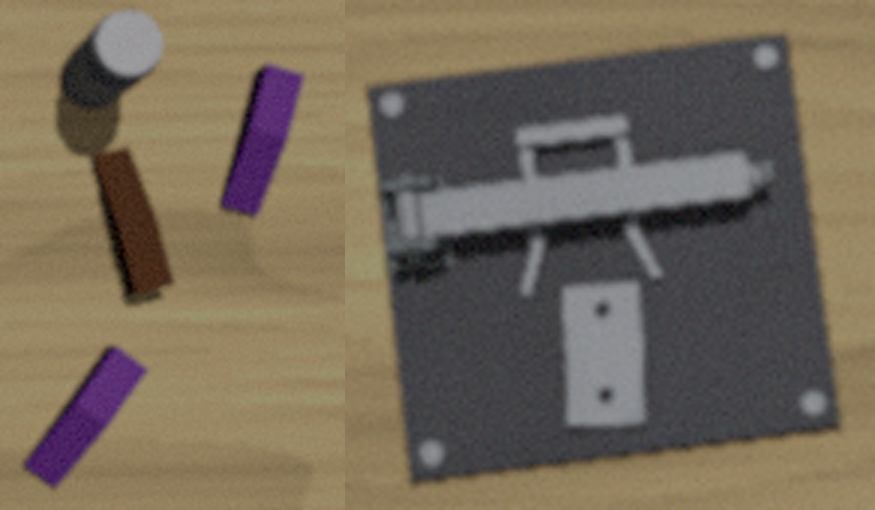

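The crop confirms it: the dark brown wooden wedge is at (429,195), with its thin end towards the oil can. The jig is yawed about 5.9°, and the plate lies in front of its mouth. I'll move over the wedge for a closer look.

```bash
python3 -m pendant '[{"claw":1,"dx":40,"dy":27},{"claw":1,"dx":80,"dy":54},{"claw":1,"dx":120,"dy":81},{"claw":1,"dx":160,"dy":108},{"claw":1,"dx":200,"dy":135},{"claw":1,"dx":240,"dy":162},{"claw":1,"dx":280,"dy":189},{"claw":1,"dx":310,"dy":215}]' 30
python3 -m pendant '[{"claw":1,"dx":30,"dy":15},{"claw":1,"dx":36,"dy":23},{"claw":1,"dx":36,"dy":23}]'
cat > w.py <<'E'
from h import *
def wedge(f):
    s=r.get_state(); C=cam("wrist"); p,d=eyes.snapshot("wrist"); cv2.imwrite("pics/"+f,p); P=cloud(C,d)
    print(s["clock"],s["tool_pos"],np.degrees(2*np.arctan2(s["eef_rot"][1],s["eef_rot"][0])))
    hsv=cv2.cvtColor(p,cv2.COLOR_BGR2HSV)
    return s,C,p,d,P,hsv
E
python3 - <<'E'
from w import *
s,C,p,d,P,hsv=wedge("w1.png"); np.savez("w1.npz",p=p,P=P)
m=((P[...,2]>.006)&(P[...,2]<.05)&(np.linalg.norm(P[...,:2]-[.53,-.36],axis=2)<.1)&(hsv[...,2]<130)).astype(np.uint8)
n,l,st,_=cv2.connectedComponentsWithStats(m); k=1+np.argmax(st[1:,4]); Q=P[l==k]
f=Q[Q[:,2]>.037]
for a in (Q,f): print(len(a),cv2.minAreaRect(a[:,:2].astype(np.float32)*1000),a.mean(0))
print(np.percentile(f[:,2],[10,50,90]))
E
```

```text
0.5 [ 0.14420536 -0.60812732  0.2387101 ] 13.342542771583943validation failed for argument at $[0]...
validation failed for argument at $[0]...
Traceback (most recent call last):
ValueError: attempt to get argmax of an empty sequence
```

View pics/w1.png

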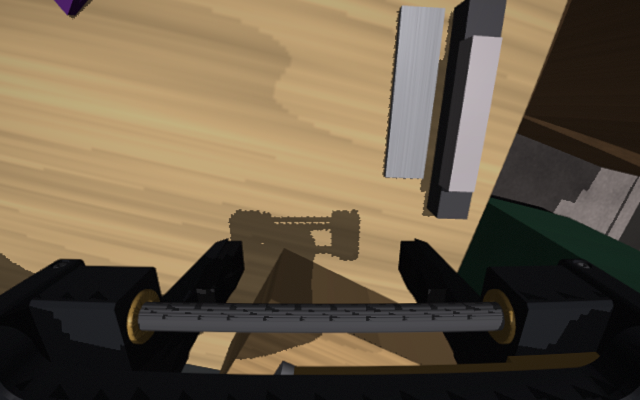

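The picture shows the arm has not moved: every row needs all five fields. I'll send the move again.

```bash
python3 -m pendant '[{"claw":1,"dx":38,"dy":28,"dz":0,"twist":0},{"claw":1,"dx":76,"dy":56,"dz":0,"twist":0},{"claw":1,"dx":114,"dy":84,"dz":0,"twist":0},{"claw":1,"dx":152,"dy":112,"dz":0,"twist":0},{"claw":1,"dx":190,"dy":140,"dz":0,"twist":0},{"claw":1,"dx":228,"dy":168,"dz":0,"twist":0},{"claw":1,"dx":266,"dy":196,"dz":0,"twist":0},{"claw":1,"dx":296,"dy":218,"dz":0,"twist":0}]' 30
python3 -m pendant '[{"claw":1,"dx":0,"dy":0,"dz":0,"twist":0},{"claw":1,"dx":0,"dy":0,"dz":0,"twist":0}]'
python3 - <<'E'
from w import *
s,C,p,d,P,hsv=wedge("w2.png"); np.savez("w2.npz",p=p,P=P)
m=((P[...,2]>.006)&(P[...,2]<.05)&(np.linalg.norm(P[...,:2]-[.53,-.36],axis=2)<.1)&(hsv[...,2]<130)).astype(np.uint8)
n,l,st,_=cv2.connectedComponentsWithStats(m); k=1+np.argmax(st[1:,4]); Q=P[l==k]; print(st[k])
f=Q[Q[:,2]>.036]
for a in (Q,f): print(len(a),cv2.minAreaRect(a[:,:2].astype(np.float32)*1000),a.mean(0))
print(np.percentile(f[:,2],[10,50,90]))
E
```

```text
clock: 1.35
tool_pos: [0.443, -0.3876, 0.239]
eef_rot: [0.993, 0.117, 0.001, -0.0]
contact_force: [-0.3, -0.5, -0.3]
opening: 1.0
finger_force: 0.0
clock: 1.55
tool_pos: [0.4408, -0.3895, 0.2387]
eef_rot: [0.993, 0.117, -0.0, 0.0]
contact_force: [-0.7, -0.1, 0.8]
opening: 1.004
finger_force: 0.0
1.55 [ 0.44083672 -0.38947638  0.23869943] 13.471946792173254
[ 296   27   38  134 4589]
4589 ((528.6943359375, -359.7803649902344), (150.33981323242188, 39.68411636352539), 11.779790878295898) [ 0.52902544 -0.3597119   0.03119526]
2393 ((495.3489990234375, -366.7268981933594), (82.20992279052734, 39.66038131713867), 11.80793285369873) [ 0.49456113 -0.3668041   0.03900599]
[0.03782473 0.03910109 0.04008692]
```

View pics/w2.png

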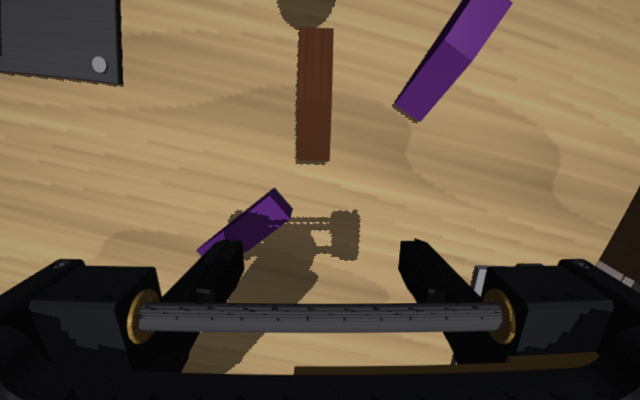

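The wedge sits at (314,95) in this picture, brown, thin end away from me. Its measured centre is (529,-360) mm with a yaw of 11.8°. I'll grip it near the rear end.

```bash
python3 -m pendant '[{"claw":1,"dx":27,"dy":17,"dz":-40,"twist":-0.029},{"claw":1,"dx":27,"dy":17,"dz":-85,"twist":-0.029},{"claw":1,"dx":27,"dy":17,"dz":-130,"twist":-0.029},{"claw":1,"dx":27,"dy":17,"dz":-170,"twist":-0.029},{"claw":1,"dx":27,"dy":17,"dz":-205,"twist":-0.029},{"claw":1,"dx":27,"dy":17,"dz":-223,"twist":-0.029},{"claw":1,"dx":27,"dy":17,"dz":-223,"twist":-0.029},{"claw":1,"dx":27,"dy":17,"dz":-223,"twist":-0.029}]' 40
python3 -m pendant '[{"claw":0.3,"dx":0,"dy":0,"dz":0,"twist":0},{"claw":0.3,"dx":0,"dy":0,"dz":0,"twist":0},{"claw":0.3,"dx":0,"dy":0,"dz":0,"twist":0},{"claw":0.3,"dx":0,"dy":0,"dz":0,"twist":0},{"claw":0.3,"dx":0,"dy":0,"dz":0,"twist":0},{"claw":0.3,"dx":0,"dy":0,"dz":0,"twist":0}]' 40
```

```text
clock: 2.4
tool_pos: [0.4663, -0.3747, 0.0162]
eef_rot: [0.995, 0.101, -0.0, 0.0]
contact_force: [-0.2, -0.4, 0.9]
opening: 1.0
finger_force: 0.0
clock: 3.0
tool_pos: [0.4673, -0.3731, 0.0159]
eef_rot: [0.995, 0.102, 0.0, 0.0]
contact_force: [0.4, -0.5, 0.1]
opening: 0.48
finger_force: 0.0
```

```bash
python3 -m pendant '[{"claw":0.2,"dx":0,"dy":0,"dz":0,"twist":0},{"claw":0.2,"dx":0,"dy":0,"dz":0,"twist":0},{"claw":0.2,"dx":0,"dy":0,"dz":0,"twist":0}]' 40
python3 - <<'E'
from h import *
# jig refine: use already seen top + later; compute targets
a=np.radians(5.9); o=np.array([667.6,76.1])
J=lambda x,y:(o+np.array([x*np.cos(a)-y*np.sin(a),x*np.sin(a)+y*np.cos(a)])).round(1)
for x in (-175,-62-105,-54,-150,0): print(x,J(x,-120))
E
```

```text
clock: 3.3
tool_pos: [0.4673, -0.3731, 0.0158]
eef_rot: [0.995, 0.102, 0.0, 0.0]
contact_force: [-1.2, 1.0, 1.4]
opening: 0.449
finger_force: 40.0
-175 [505.9 -61.3]
-167 [513.8 -60.4]
-54 [626.2 -48.8]
-150 [530.7 -58.7]
0 [679.9 -43.3]
```

```bash
python3 -m pendant '[{"claw":0.2,"dx":0,"dy":0,"dz":30,"twist":0},{"claw":0.2,"dx":0,"dy":10,"dz":75,"twist":0},{"claw":0.2,"dx":5,"dy":50,"dz":100,"twist":-0.03},{"claw":0.2,"dx":8,"dy":98,"dz":100,"twist":-0.1},{"claw":0.2,"dx":10,"dy":147,"dz":100,"twist":-0.1},{"claw":0.2,"dx":12,"dy":196,"dz":100,"twist":-0.1},{"claw":0.2,"dx":13,"dy":245,"dz":100,"twist":-0.1},{"claw":0.2,"dx":14,"dy":290,"dz":100,"twist":-0.1}]'
python3 -m pendant '[{"claw":0.2,"dx":1,"dy":20,"dz":0,"twist":0},{"claw":0.2,"dx":1,"dy":20,"dz":0,"twist":0},{"claw":0.2,"dx":1,"dy":20,"dz":0,"twist":0}]'
python3 - <<'E'
from w import *
s,C,p,d,P,hsv=wedge("w3.png"); np.savez("w3.npz",p=p,P=P,T=C[2])
for q in ["roller","mouth","stop","pad","plate"]:
    for x in nets.place_of("wrist",q)[:2]:
        u=np.array(x["position"])*[640,400]; i=u.astype(int).clip(0,[639,399])
        print(q,round(x["confidence"],2),u.round(),P[i[1],i[0]].round(3))
E
```

```text
clock: 4.1
tool_pos: [0.4809, -0.0807, 0.1157]
eef_rot: [0.999, 0.052, -0.0, -0.0]
contact_force: [0.7, 0.1, -1.8]
opening: 0.451
finger_force: 40.0
clock: 4.4
tool_pos: [0.4821, -0.0637, 0.1157]
eef_rot: [0.999, 0.052, -0.0, 0.0]
contact_force: [0.4, -0.7, -1.0]
opening: 0.449
finger_force: 40.0
4.4 [ 0.48211638 -0.06371876  0.11565184] 5.961407248628978
mouth 0.66 [164.  35.] [0.601 0.068 0.022]
plate 0.8 [179. 109.] [0.548 0.058 0.022]
```

View pics/w3.png

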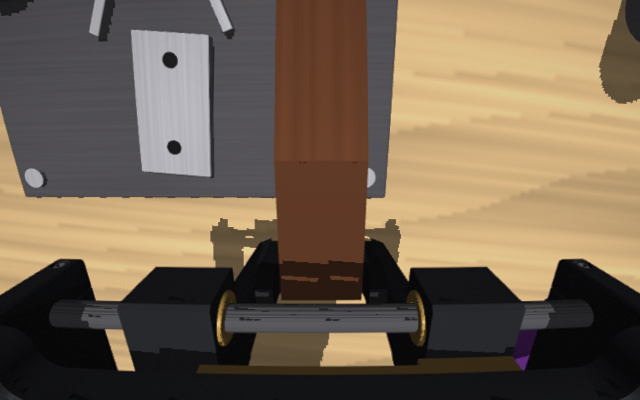

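The wedge is held over the bed's right strip. The plate is at (172,105), the flare tips are above it, and the bed's rear edge (row 197) and right edge (column ~390) are visible. I'll refine the jig pose from these edges.

Run:
```python
from h import *
z=np.load("w3.npz"); p,P=z["p"],z["P"]; K,D,_=cam("wrist"); C=(K,D,z["T"])
hsv=cv2.cvtColor(p,cv2.COLOR_BGR2HSV); S=hsv[...,1]
wood=(S>70)
# rear edge: per column lowest non-wood row
pts=[]
for c in list(range(60,260,4)):
    col=wood[:230,c]; i=np.where(~col[120:215])[0]; pts.append((c,120+i.max()))
e=at_z(C,pts,.012)[:,:2]*1000
def fit(e):
    l=cv2.fitLine(e.astype(np.float32),cv2.DIST_HUBER,0,.01,.01).ravel(); return l
l=fit(e); print("rear",l,np.degrees(np.arctan2(-l[0],l[1])) )
pts=[]
for rr in range(5,160,4):
    i=np.where(~wood[rr,370:440])[0]
    if len(i): pts.append((370+i.max(),rr))
e2=at_z(C,pts,.012)[:,:2]*1000; m=fit(e2); print("right",m,np.degrees(np.arctan2(m[1],m[0])))
# corner
t=np.linalg.solve(np.c_[l[:2],-m[:2]],m[2:]-l[2:]); c=l[2:]+t[0]*l[:2]
a=np.arctan2(m[1],m[0]); a=a if m[0]>0 else a+np.pi
b=np.arctan2(-l[0],l[1]) if l[1]>0 else np.arctan2(l[0],-l[1])
yaw=(a+b)/2; Rm=np.array([[np.cos(yaw),-np.sin(yaw)],[np.sin(yaw),np.cos(yaw)]])
o=c-Rm@[-200,-180]; print("corner",c,"yaw",np.degrees(yaw),"o",o)
# wedge in hand
m=((P[...,2]>.08)&(P[...,2]<.15)&(S>70)); m[:,:265]=0; m[:,375:]=0; m[285:]=0
Q=P[m]; f=Q[np.abs(Q[:,2]-np.median(Q[Q[:,2]>.13,2]))<.003]
print(cv2.minAreaRect(f[:,:2].astype(np.float32)*1000),np.percentile(Q[:,2],[1,50,99]))
# plate
m=((np.abs(P[...,2]-.022)<.006)&(p.max(2)>140)&(S<50)); m[:,:115]=0;m[:,230:]=0;m[:28]=0;m[190:]=0
ys,xs=np.where(m); rc=cv2.minAreaRect(at_z(C,np.c_[xs,ys],.022)[:,:2].astype(np.float32)*1000); print("plate",rc)
pj=Rm.T@(np.array(rc[0])-o); print("plate jig",pj)
print("roller",o+Rm@[0,-120]," tool jig",Rm.T@(np.array([482.1,-63.7])-o))
```

```text
rear [ 1.0315710e-01 -9.9466509e-01  4.6815274e+02  9.2959755e+01] -174.079
right [ 9.9475521e-01  1.0228402e-01  5.8515338e+02 -1.0978344e+02] 5.8707094
corner [ 490.19196 -119.54769] yaw 5.895855 o [670.64430431  80.04427284]
((515.6723022460938, -62.32709884643555), (75.53472137451172, 45.85923385620117), 4.918468475341797) [0.1137746  0.13591978 0.14025415]
plate ((551.7992553710938, 54.65192413330078), (114.63265228271484, 74.70234680175781), 0.7521882653236389)
plate jig [-120.82470712  -13.05019748]
roller [682.97077402 -39.32095915]  tool jig [-202.31245042 -123.61652348]
```

```bash
python3 -m pendant '[{"claw":0.2,"dx":31,"dy":6,"dz":-20,"twist":0},{"claw":0.2,"dx":31,"dy":6,"dz":-50,"twist":0},{"claw":0.2,"dx":31,"dy":6,"dz":-75,"twist":0},{"claw":0.2,"dx":31,"dy":6,"dz":-84,"twist":0},{"claw":0.2,"dx":31,"dy":6,"dz":-86,"twist":0},{"claw":0.2,"dx":31,"dy":6,"dz":-86,"twist":0}]'
python3 -m pendant '[{"claw":0.2,"dx":0,"dy":0,"dz":-1,"twist":0},{"claw":0.2,"dx":0,"dy":0,"dz":-2,"twist":0},{"claw":0.2,"dx":0,"dy":0,"dz":-2,"twist":0},{"claw":0.2,"dx":0,"dy":0,"dz":-2,"twist":0}]'
```

```text
clock: 5.3
tool_pos: [0.5134, -0.0576, 0.0302]
eef_rot: [0.999, 0.052, 0.0, 0.0]
contact_force: [-0.2, 0.5, -1.3]
opening: 0.453
finger_force: 40.0
clock: 5.7
tool_pos: [0.5134, -0.0571, 0.0281]
eef_rot: [0.999, 0.052, 0.0, 0.0]
contact_force: [-0.6, -0.3, -0.9]
opening: 0.452
finger_force: 40.0
```

```bash
python3 -m pendant '[{"claw":0.2,"dx":15,"dy":1.5,"dz":0,"twist":0},{"claw":0.2,"dx":30,"dy":3,"dz":0,"twist":0},{"claw":0.2,"dx":40,"dy":4,"dz":0,"twist":0},{"claw":0.2,"dx":50,"dy":5,"dz":0,"twist":0},{"claw":0.2,"dx":60,"dy":6,"dz":0,"twist":0},{"claw":0.2,"dx":70,"dy":7,"dz":0,"twist":0},{"claw":0.2,"dx":80,"dy":8,"dz":0,"twist":0}]'
python3 -m pendant '[{"claw":0.2,"dx":8,"dy":0.8,"dz":0,"twist":0},{"claw":0.2,"dx":16,"dy":1.6,"dz":0,"twist":0},{"claw":0.2,"dx":24,"dy":2.4,"dz":0,"twist":0}]'
```

```text
clock: 6.4
tool_pos: [0.5721, -0.0519, 0.027]
eef_rot: [0.998, 0.051, -0.021, 0.0]
contact_force: [-33.5, -3.0, 30.3]
opening: 0.449
finger_force: 40.0
clock: 6.7
tool_pos: [0.5949, -0.0503, 0.0269]
eef_rot: [0.998, 0.05, -0.023, 0.001]
contact_force: [-37.8, -4.1, 34.6]
opening: 0.451
finger_force: 40.0
```

```bash
python3 - <<'E'
from h import *
p,d=eyes.snapshot("side"); cv2.imwrite("pics/s2.png",cv2.resize(p[130:290,170:370],None,fx=4,fy=3.75,interpolation=2))
E
python3 -m pendant '[{"claw":0.2,"dx":8,"dy":0.8,"dz":0,"twist":0},{"claw":0.2,"dx":12,"dy":1.2,"dz":0,"twist":0},{"claw":0.2,"dx":12,"dy":1.2,"dz":0,"twist":0}]'
```

```text
clock: 7.05
tool_pos: [0.6106, -0.0492, 0.0268]
eef_rot: [0.999, 0.05, -0.019, 0.001]
contact_force: [-30.1, -4.0, 26.0]
opening: 0.448
finger_force: 40.0
```

View pics/s2.png

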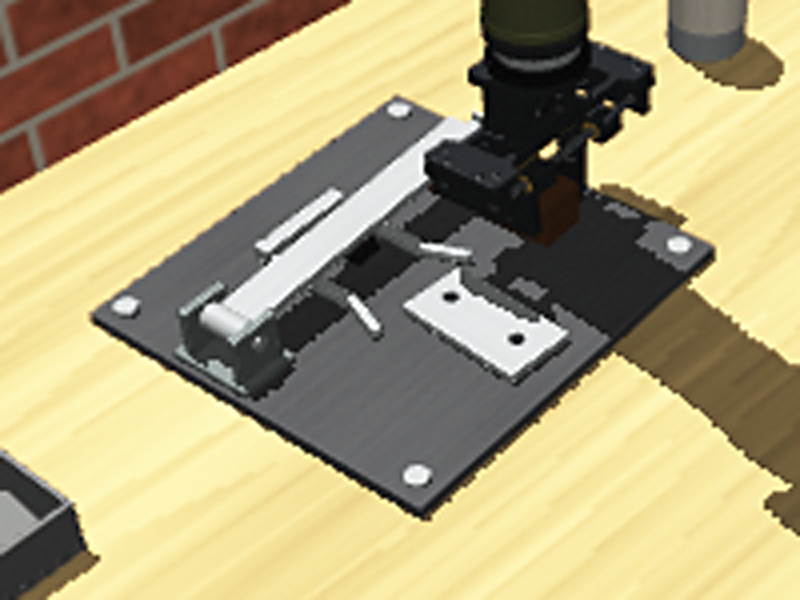

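Run:
```python
from h import *
s=r.get_state(); print(s["contact_force"],s["moment"],s["tool_pos"],R.from_quat(s["eef_rot"]).as_matrix().round(3))
```

```text
[-30.13761998  -4.03127501  26.04709999] [-0.56909815  6.35629668  0.03843188] [ 0.61063859 -0.04924912  0.02682804] [[ 0.994  0.101 -0.038]
 [ 0.101 -0.995 -0.004]
 [-0.038  0.    -0.999]]
```

The wedge is gripped at image (560,210) and is going under the roller with the arm partly raised; the tool lags about 20 mm. I'll keep pushing while easing the downward force.

```bash
python3 -m pendant '[{"claw":0.2,"dx":5,"dy":0.5,"dz":2,"twist":0},{"claw":0.2,"dx":10,"dy":1,"dz":3,"twist":0},{"claw":0.2,"dx":15,"dy":1.5,"dz":3,"twist":0},{"claw":0.2,"dx":15,"dy":1.5,"dz":3,"twist":0}]'
```

```text
clock: 7.45
tool_pos: [0.643, -0.0461, 0.0291]
eef_rot: [0.999, 0.051, -0.002, 0.001]
contact_force: [-0.9, -5.8, -13.4]
opening: 0.448
finger_force: 40.0
```

```bash
python3 -m pendant '[{"claw":0.2,"dx":0,"dy":0,"dz":-2,"twist":0},{"claw":0.2,"dx":0,"dy":0,"dz":-3,"twist":0},{"claw":0.2,"dx":0,"dy":0,"dz":-3,"twist":0}]'
python3 -m pendant '[{"claw":0.65,"dx":0,"dy":0,"dz":0,"twist":0},{"claw":0.65,"dx":0,"dy":0,"dz":0,"twist":0},{"claw":0.65,"dx":0,"dy":0,"dz":0,"twist":0}]'
python3 -m pendant '[{"claw":0.65,"dx":0,"dy":0,"dz":20,"twist":0},{"claw":0.65,"dx":-10,"dy":0,"dz":60,"twist":0},{"claw":0.65,"dx":-50,"dy":0,"dz":90,"twist":0},{"claw":0.65,"dx":-98,"dy":10,"dz":100,"twist":0},{"claw":0,"dx":-145,"dy":20,"dz":110,"twist":0},{"claw":0,"dx":-175,"dy":60,"dz":110,"twist":0},{"claw":0,"dx":-185,"dy":100,"dz":110,"twist":0},{"claw":0,"dx":-185,"dy":100,"dz":110,"twist":0}]'
python3 - <<'E'
from w import *
s,C,p,d,P,hsv=wedge("w4.png"); np.savez("w4.npz",p=p,P=P,T=C[2])
p2,d2=eyes.snapshot("top"); np.savez("t2.npz",p=p2,d=d2,T=cam("top")[2])
cv2.imwrite("pics/v4.png",np.hstack([cv2.resize(p,(500,312)),cv2.resize(p2[100:230,225:360],(300,312),interpolation=2)]))
E
```

```text
clock: 7.75
tool_pos: [0.6439, -0.0461, 0.0274]
eef_rot: [0.999, 0.051, -0.0, 0.001]
contact_force: [-2.4, -6.3, -7.8]
opening: 0.45
finger_force: 40.0
clock: 8.05
tool_pos: [0.6461, -0.0425, 0.0289]
eef_rot: [0.999, 0.053, 0.002, -0.001]
contact_force: [-0.4, 0.3, 0.0]
opening: 0.647
finger_force: 0.0
clock: 8.85
tool_pos: [0.4583, 0.0633, 0.1386]
eef_rot: [0.998, 0.058, 0.001, -0.002]
contact_force: [0.9, -0.2, 0.0]
opening: 0.314
finger_force: 0.0
8.85 [0.45826234 0.06326446 0.13858936] 6.602987026007501
```

View pics/v4.png

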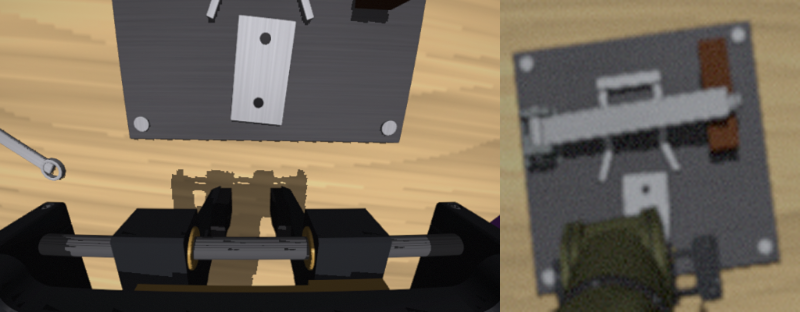

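The wedge now stands beneath the roller by itself (top view, about (718,95)) and the arm is propped. The plate is at (263,70) in the wrist view, and I'll measure it next.

Run:
```python
from h import *
z=np.load("w4.npz"); p,P=z["p"],z["P"]; K,D,_=cam("wrist"); C=(K,D,z["T"])
m=((p.min(2)>135)).astype(np.uint8); m[165:]=0; m[:,:280]=0; m[:,400:]=0
m[:10]=0
n,l,st,_=cv2.connectedComponentsWithStats(m); k=1+np.argmax(st[1:,4]); print(st[k])
ys,xs=np.where(l==k); e=at_z(C,np.c_[xs,ys],.022)[:,:2]*1000
rc=cv2.minAreaRect(e.astype(np.float32)); print(rc,cv2.boxPoints(rc).round(1).tolist())
# bed rear edge + both side edges
wood=cv2.cvtColor(p,cv2.COLOR_BGR2HSV)[...,1]>70
def fit(pts): return cv2.fitLine((at_z(C,pts,.012)[:,:2]*1000).astype(np.float32),cv2.DIST_HUBER,0,.01,.01).ravel()
Lr=fit([(c,120+np.where(~wood[120:200,c])[0].max()) for c in range(180,500,5)])
R_=fit([(490+np.where(~wood[y,490:580])[0].max(),y) for y in range(10,160,5)])
L_=fit([(100+np.where(~wood[y,100:200])[0].min(),y) for y in range(10,160,5)])
def X(l,m):
    t=np.linalg.solve(np.c_[l[:2],-m[:2]],m[2:]-l[2:]); return l[2:]+t[0]*l[:2]
a,b=X(Lr,R_),X(Lr,L_); v=b-a; yaw=np.arctan2(-v[0],v[1]); print("corners",a,b,"width",np.linalg.norm(v),"yaw",np.degrees(yaw))
Rm=np.array([[np.cos(yaw),-np.sin(yaw)],[np.sin(yaw),np.cos(yaw)]])
o=(a+b)/2-Rm@[-200,-10]; print("o",o); print("plate jig",Rm.T@(np.array(rc[0])-o), [ (Rm.T@(q-o)).round(1).tolist() for q in cv2.boxPoints(rc)])
for y in (-15,0,15): print(o+Rm@[-60,y],o+Rm@[-200,y])
print(r.get_state()["tool_pos"])
```

```text
[ 295   19   84  141 9000]
((549.0923461914062, 63.027992248535156), (108.8807373046875, 59.19084167480469), 0.694309651851654) [[494.29998779296875, 92.0], [495.0, 32.79999923706055], [603.9000244140625, 34.099998474121094], [603.2000122070312, 93.30000305175781]]
corners [ 489.15234  -118.086105] [455.5545  215.48143] width 335.25528 yaw 5.751591
o [670.34441353  78.69045883]
plate jig [-122.21127694   -3.43225724] [[-173.8, 30.8], [-179.0, -28.1], [-70.6, -37.7], [-65.4, 21.2]]
[612.14970504  57.7530311 ] [472.85450255  43.72283369]
[610.64646961  72.67751709] [471.35126711  58.64731967]
[609.14323417  87.60200307] [469.84803168  73.57180566]
[0.46017697 0.05782798 0.1384183 ]
```

```bash
python3 -m pendant '[{"claw":0.4,"dx":8,"dy":1,"dz":-40,"twist":0},{"claw":0.4,"dx":11,"dy":1,"dz":-85,"twist":0},{"claw":0.4,"dx":11,"dy":1,"dz":-110,"twist":0},{"claw":0.4,"dx":11,"dy":1,"dz":-122,"twist":0},{"claw":0.4,"dx":11,"dy":1,"dz":-123,"twist":0},{"claw":0.4,"dx":11,"dy":1,"dz":-123,"twist":0}]'
```

```text
clock: 9.55
tool_pos: [0.471, 0.0564, 0.0154]
eef_rot: [0.999, 0.051, 0.001, 0.0]
contact_force: [0.4, 0.7, -0.6]
opening: 0.402
finger_force: 0.0
```

```bash
python3 -m pendant '[{"claw":0.4,"dx":8,"dy":3,"dz":0,"twist":0},{"claw":0.4,"dx":16,"dy":3.8,"dz":0,"twist":0},{"claw":0.4,"dx":24,"dy":4.6,"dz":0,"twist":0},{"claw":0.4,"dx":32,"dy":5.4,"dz":0,"twist":0},{"claw":0.4,"dx":40,"dy":6.2,"dz":0,"twist":0},{"claw":0.4,"dx":48,"dy":7,"dz":0,"twist":0},{"claw":0.4,"dx":56,"dy":7.8,"dz":0,"twist":0},{"claw":0.4,"dx":64,"dy":8.6,"dz":0,"twist":0}]'
python3 -m pendant '[{"claw":0.4,"dx":6,"dy":0.6,"dz":0,"twist":0},{"claw":0.4,"dx":12,"dy":1.2,"dz":0,"twist":0},{"claw":0.4,"dx":18,"dy":1.8,"dz":0,"twist":0},{"claw":0.4,"dx":24,"dy":2.4,"dz":0,"twist":0},{"claw":0.4,"dx":30,"dy":3,"dz":0,"twist":0},{"claw":0.4,"dx":36,"dy":3.6,"dz":0,"twist":0},{"claw":0.4,"dx":42,"dy":4.2,"dz":0,"twist":0},{"claw":0.4,"dx":48,"dy":4.8,"dz":0,"twist":0}]'
python3 - <<'E'
from h import *
p,d=eyes.snapshot("side"); cv2.imwrite("pics/s3.png",cv2.resize(p[140:280,180:360],None,fx=4,fy=4,interpolation=2))
E
```

```text
clock: 10.35
tool_pos: [0.5293, 0.0648, 0.0155]
eef_rot: [0.999, 0.052, -0.005, 0.001]
contact_force: [-10.2, -1.3, 8.9]
opening: 0.4
finger_force: 5.0
clock: 11.15
tool_pos: [0.5777, 0.0698, 0.0155]
eef_rot: [0.999, 0.052, -0.005, 0.0]
contact_force: [-10.0, -1.6, 8.3]
opening: 0.402
finger_force: 5.0
```

View pics/s3.png

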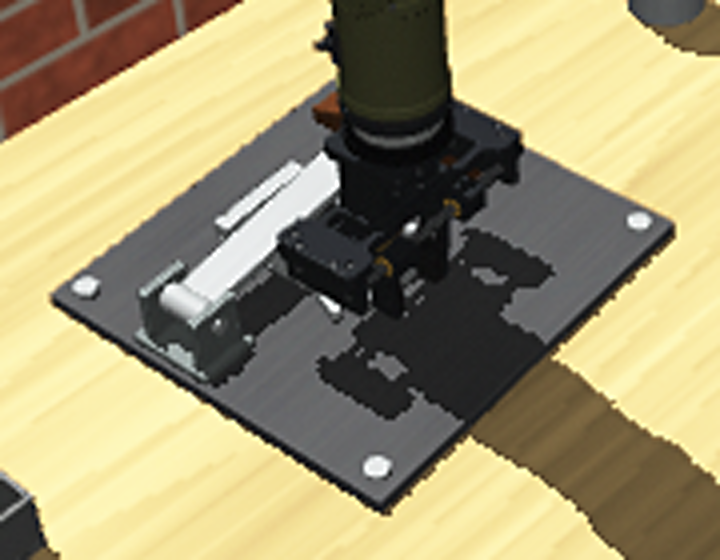

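The plate has gone under the tool into the channel, and the arm is still propped on the wedge at (325,110). I'll push on until it meets the stop.

```bash
python3 -m pendant '[{"claw":0.4,"dx":5,"dy":0.5,"dz":0,"twist":0},{"claw":0.4,"dx":10,"dy":1,"dz":0,"twist":0},{"claw":0.4,"dx":15,"dy":1.5,"dz":0,"twist":0},{"claw":0.4,"dx":20,"dy":2,"dz":0,"twist":0}]'
python3 -m pendant '[{"claw":0.4,"dx":4,"dy":0.4,"dz":0,"twist":0},{"claw":0.4,"dx":8,"dy":0.8,"dz":0,"twist":0},{"claw":0.4,"dx":8,"dy":0.8,"dz":0,"twist":0}]'
```

```text
clock: 11.6
tool_pos: [0.5981, 0.0718, 0.0155]
eef_rot: [0.999, 0.052, -0.005, 0.0]
contact_force: [-9.2, -0.7, 6.9]
opening: 0.401
finger_force: 4.5
clock: 11.9
tool_pos: [0.5998, 0.0721, 0.0153]
eef_rot: [0.999, 0.052, -0.011, 0.001]
contact_force: [-19.7, -1.4, 18.1]
opening: 0.4
finger_force: 10.2
```

```bash
python3 -m pendant '[{"claw":0.4,"dx":3,"dy":0.3,"dz":0,"twist":0},{"claw":0.4,"dx":6,"dy":0.6,"dz":0,"twist":0},{"claw":0.4,"dx":6,"dy":0.6,"dz":0,"twist":0}]'
python3 -m pendant '[{"claw":0.4,"dx":-15,"dy":-1.5,"dz":0,"twist":0},{"claw":0.4,"dx":-40,"dy":-4,"dz":10,"twist":0},{"claw":0.4,"dx":-80,"dy":-8,"dz":40,"twist":0},{"claw":0.4,"dx":-110,"dy":-11,"dz":80,"twist":0},{"claw":0.65,"dx":-120,"dy":-20,"dz":110,"twist":0},{"claw":0.65,"dx":-120,"dy":-50,"dz":130,"twist":0},{"claw":0.65,"dx":-120,"dy":-50,"dz":130,"twist":0}]'
python3 - <<'E'
from w import *
s,C,p,d,P,hsv=wedge("w5.png"); np.savez("w5.npz",p=p,P=P,T=C[2])
E
```

```text
clock: 12.2
tool_pos: [0.5999, 0.072, 0.015]
eef_rot: [0.998, 0.052, -0.017, 0.001]
contact_force: [-29.8, -1.9, 27.4]
opening: 0.398
finger_force: 15.3
clock: 12.9
tool_pos: [0.4987, 0.0197, 0.1485]
eef_rot: [0.999, 0.049, 0.004, 0.001]
contact_force: [-1.2, 0.6, -0.3]
opening: 0.641
finger_force: 0.0
12.9 [0.49874418 0.01969158 0.14854777] 5.628721687407204
```

View pics/w5.png

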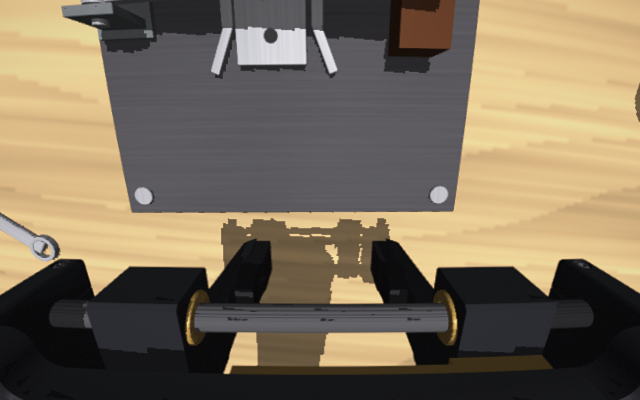

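The plate sits squarely in the channel, with its rear edge at row 65, and the wedge's rear is at (420,40). I'll check both positions in jig coordinates.

Run:
```python
from h import *
z=np.load("w5.npz"); K,D,_=cam("wrist"); C=(K,D,z["T"]); P=z["P"]; p=z["p"]
yaw=np.radians(5.85); Rm=np.array([[np.cos(yaw),-np.sin(yaw)],[np.sin(yaw),np.cos(yaw)]]); o=np.array([670.3,78.7])
J=lambda q:((q[:,:2]*1000-o)@Rm).round(1)
cols=range(242,302,6); e=[(c,np.where(p[40:80,c].min(1)>120)[0].max()+40) for c in cols]
print("plate rear", J(at_z(C,e,.022)).tolist()[::3])
m=(cv2.cvtColor(p,cv2.COLOR_BGR2HSV)[...,1]>70)&(P[...,2]>.048)&(P[...,2]<.06); m[:,:370]=0; m[:,470:]=0; m[80:]=0
Q=P[m]; q=J(Q); print("wedge top x min",q[:,0].min(),"y",np.percentile(q[:,1],[1,99]), "z",np.median(Q[:,2]), cv2.minAreaRect(q.astype(np.float32)))
print("grip target",o+Rm@[np.percentile(q[:,0],1)+13,np.percentile(q[:,1],[1,99]).mean()],r.get_state()["tool_pos"])
```

```text
plate rear [[-60.8, 26.6], [-61.0, 11.0], [-61.1, -4.6], [-61.3, -20.2]]
wedge top x min -53.8 y [-140.7 -101. ] z 0.05124150746076117 ((-36.813751220703125, -120.98051452636719), (34.29102325439453, 41.028106689453125), 0.5354917049407959)
grip target [642.52744717 -45.6281859 ] [0.49834691 0.02196462 0.14713501]
```

```bash
python3 -m pendant '[{"claw":0.65,"dx":40,"dy":-20,"dz":0,"twist":0},{"claw":0.65,"dx":80,"dy":-40,"dz":0,"twist":0},{"claw":0.65,"dx":120,"dy":-60,"dz":0,"twist":0},{"claw":0.65,"dx":140,"dy":-68,"dz":0,"twist":0},{"claw":0.65,"dx":140,"dy":-68,"dz":-20,"twist":0},{"claw":0.65,"dx":140,"dy":-68,"dz":-55,"twist":0},{"claw":0.65,"dx":140,"dy":-68,"dz":-55,"twist":0}]'
```

```text
clock: 13.65
tool_pos: [0.6332, -0.0426, 0.0853]
eef_rot: [0.999, 0.053, -0.004, -0.001]
contact_force: [-1.4, 0.3, -0.8]
opening: 0.654
finger_force: 0.0
```

```bash
python3 -m pendant '[{"claw":0.65,"dx":0,"dy":0,"dz":0,"twist":0},{"claw":0.65,"dx":0,"dy":0,"dz":0,"twist":0}]'
```

```text
clock: 13.85
tool_pos: [0.6374, -0.0438, 0.0911]
eef_rot: [0.999, 0.052, 0.001, 0.0]
contact_force: [0.0, -0.2, 1.3]
opening: 0.654
finger_force: 0.0
```

```bash
python3 -m pendant '[{"claw":0.65,"dx":1,"dy":-2,"dz":-20,"twist":0},{"claw":0.65,"dx":1,"dy":-2,"dz":-40,"twist":0},{"claw":0.65,"dx":1,"dy":-2,"dz":-55,"twist":0},{"claw":0.65,"dx":1,"dy":-2,"dz":-62,"twist":0},{"claw":0.65,"dx":1,"dy":-2,"dz":-62,"twist":0},{"claw":0.65,"dx":1,"dy":-2,"dz":-62,"twist":0}]'
python3 -m pendant '[{"claw":0.2,"dx":0,"dy":0,"dz":0,"twist":0},{"claw":0.2,"dx":0,"dy":0,"dz":0,"twist":0},{"claw":0.2,"dx":0,"dy":0,"dz":0,"twist":0},{"claw":0.2,"dx":0,"dy":0,"dz":0,"twist":0},{"claw":0.2,"dx":0,"dy":0,"dz":0,"twist":0}]' 40
```

```text
clock: 14.45
tool_pos: [0.6378, -0.0462, 0.0285]
eef_rot: [0.999, 0.052, 0.001, 0.0]
contact_force: [0.1, 0.7, -0.4]
opening: 0.649
finger_force: 0.0
clock: 14.95
tool_pos: [0.6377, -0.0466, 0.0284]
eef_rot: [0.999, 0.052, 0.001, 0.0]
contact_force: [-0.3, -1.1, 4.8]
opening: 0.451
finger_force: 40.0
```

```bash
python3 -m pendant '[{"claw":0.2,"dx":-10,"dy":-1,"dz":0,"twist":0},{"claw":0.2,"dx":-20,"dy":-2,"dz":0,"twist":0},{"claw":0.2,"dx":-30,"dy":-3,"dz":0,"twist":0},{"claw":0.2,"dx":-40,"dy":-4,"dz":0,"twist":0},{"claw":0.2,"dx":-50,"dy":-5,"dz":0,"twist":0},{"claw":0.2,"dx":-60,"dy":-6,"dz":0,"twist":0},{"claw":0.2,"dx":-70,"dy":-7,"dz":0,"twist":0},{"claw":0.2,"dx":-80,"dy":-8,"dz":0,"twist":0}]'
python3 -m pendant '[{"claw":0.2,"dx":-15,"dy":-1.5,"dz":0,"twist":0},{"claw":0.2,"dx":-30,"dy":-3,"dz":0,"twist":0},{"claw":0.2,"dx":-45,"dy":-4.5,"dz":0,"twist":0},{"claw":0.2,"dx":-60,"dy":-6,"dz":0,"twist":0},{"claw":0.2,"dx":-66,"dy":-7,"dz":0,"twist":0},{"claw":0.2,"dx":-66,"dy":-7,"dz":0,"twist":0}]'
```

```text
clock: 15.75
tool_pos: [0.5592, -0.0538, 0.0283]
eef_rot: [0.999, 0.052, 0.002, -0.0]
contact_force: [2.9, 0.1, 2.3]
opening: 0.449
finger_force: 40.0
clock: 16.35
tool_pos: [0.4917, -0.0613, 0.0283]
eef_rot: [0.999, 0.052, 0.001, 0.0]
contact_force: [-0.0, 0.3, 8.2]
opening: 0.45
finger_force: 40.0
```

```bash
python3 -m pendant '[{"claw":0.2,"dx":0,"dy":0,"dz":25,"twist":0},{"claw":0.2,"dx":-10,"dy":-10,"dz":50,"twist":0},{"claw":0.2,"dx":-20,"dy":-55,"dz":50,"twist":0},{"claw":0.2,"dx":-32,"dy":-100,"dz":50,"twist":0},{"claw":0.2,"dx":-32,"dy":-145,"dz":50,"twist":0},{"claw":0.2,"dx":-32,"dy":-179,"dz":40,"twist":0},{"claw":0.2,"dx":-32,"dy":-179,"dz":10,"twist":0},{"claw":0.2,"dx":-32,"dy":-179,"dz":-5,"twist":0}]'
python3 -m pendant '[{"claw":0.2,"dx":0,"dy":0,"dz":-4,"twist":0},{"claw":0.2,"dx":0,"dy":0,"dz":-6,"twist":0},{"claw":0.2,"dx":0,"dy":0,"dz":-7,"twist":0},{"claw":0.2,"dx":0,"dy":0,"dz":-7,"twist":0}]'
```

```text
clock: 17.15
tool_pos: [0.4577, -0.2416, 0.0208]
eef_rot: [0.999, 0.05, -0.001, -0.0]
contact_force: [0.6, 1.1, -0.5]
opening: 0.448
finger_force: 40.0
clock: 17.55
tool_pos: [0.4592, -0.24, 0.0165]
eef_rot: [0.999, 0.052, 0.0, 0.0]
contact_force: [0.0, -0.2, -0.5]
opening: 0.448
finger_force: 40.0
```

Touching down. I'll release, retreat and check.

```bash
python3 -m pendant '[{"claw":0.7,"dx":0,"dy":0,"dz":0,"twist":0},{"claw":0.7,"dx":0,"dy":0,"dz":0,"twist":0},{"claw":0.7,"dx":0,"dy":0,"dz":0,"twist":0},{"claw":0.7,"dx":0,"dy":0,"dz":0,"twist":0}]'
python3 -m pendant '[{"claw":0.7,"dx":0,"dy":0,"dz":30,"twist":0},{"claw":0.7,"dx":0,"dy":0,"dz":75,"twist":0},{"claw":0.7,"dx":-20,"dy":-20,"dz":120,"twist":0},{"claw":0.7,"dx":-45,"dy":-50,"dz":150,"twist":0},{"claw":0.7,"dx":-70,"dy":-90,"dz":170,"twist":0},{"claw":0.7,"dx":-90,"dy":-130,"dz":180,"twist":0},{"claw":0.7,"dx":-90,"dy":-130,"dz":180,"twist":0}]'
python3 - <<'E'
from h import *
p,d=eyes.snapshot("top"); p2,d2=eyes.snapshot("side")
cv2.imwrite("pics/fin.png",np.hstack([cv2.resize(p[90:300,140:500],(440,257),interpolation=2),cv2.resize(p2[80:280,120:440],(360,257),interpolation=2)]))
P=cloud(cam("top"),d); q=nets.place_of("top","wedge")
for x in q[:3]:
    i=(np.array(x["position"])*[640,400]).astype(int); print(i,P[i[1],i[0]].round(3))
yaw=np.radians(5.85); o=np.array([.6676,.0761]); Rm=np.array([[np.cos(yaw),-np.sin(yaw)],[np.sin(yaw),np.cos(yaw)]])
J=(P[...,:2]-o)@Rm
for y in (-.12,-.06,0,.06): 
    m=(abs(J[...,0])<.012)&(abs(J[...,1]-y)<.012); print("arm top at",y,np.median(P[m][:,2]).round(4))
E
```

```text
clock: 17.95
tool_pos: [0.4595, -0.2403, 0.0159]
eef_rot: [0.999, 0.052, 0.0, 0.0]
contact_force: [0.1, -0.0, -0.1]
opening: 0.698
finger_force: 0.0
clock: 18.65
tool_pos: [0.3645, -0.3785, 0.1976]
eef_rot: [0.999, 0.045, -0.0, 0.004]
contact_force: [0.3, -0.2, -1.0]
opening: 0.697
finger_force: 0.0
[469 167] [ 0.602 -0.488  0.037]
[412 255] [ 0.34  -0.298  0.04 ]
[385 192] [ 0.532 -0.226  0.035]
arm top at -0.12 0.0689
arm top at -0.06 0.0651
arm top at 0 0.0612
arm top at 0.06 0.057
```

View pics/fin.png

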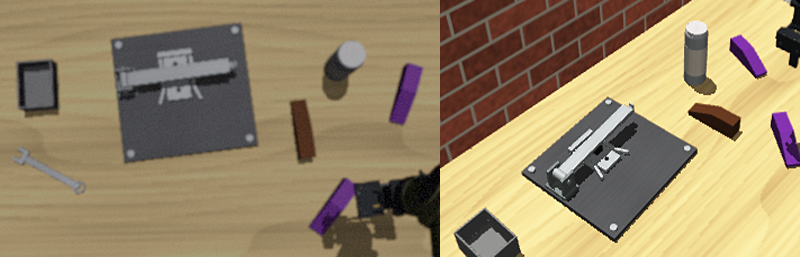

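The plate is home under the pad at (178,88). The arm slope of about 0.065 rad fits clamping on the plate. The wedge lies flat on the bench at (303,130), and the other things look undisturbed.

```bash
python3 -c "
from plant import r
print(r.finish_job())"
```

```text
the job is handed in; nothing more can be done
None
```

The job is handed in at about 19 s: the plate is home against the stop and clamped, with the arm resting at about 0.065 rad, the wedge is flat on the bench off the jig, and the other things look undisturbed.

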